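Turn the welded plate over on the turning ramp

TASK

Turn the short plate with the two weld beads over: carry it level above the round top edge of the turning ramp so that it lies lengthwise across the edge with only its end over the ramp and the rest over the tray, then let go a few centimetres above the edge, so that the fall flips it. It must come to rest flat in the tray, bead side down.

Things in the scene. Friction and masses are not known exactly. Their poses are not given: they have to be found in the camera images.
- coupon: Bare steel plate 80 long (x) x 40 wide (y) x 8 thick, about 0.2 kg, flat on the table. On its upper face two dark weld beads, 8 wide, 36 long, 2 proud, run across it 27 either side of the middle. Not the longer, narrower beadless bar or the round flange near it. Origin: centre of the plain underside; z points up out of the bead face. Take it from above across its width, at mid-length.
- lip (a point): Middle of the ramp's top edge, on top of a 10 mm round bar, 130 long (y), 180 above the table. +x is level, to the ramp side (sheet falling at 40 degrees); below the bar on the -x side is only the tray. A level plate, length along x, middle 24 to the -x side of the bar (14 to 34 will do), let go with its underside 20 to 50 above the bar, flips. Farther out it misses the bar.
- tray (a point): Centre of the inner floor of the fixed shallow tray under the ramp's edge, 6 above the table; axes as the lip's. The lip is 37.5 to +x and 174 above this point. Inside 225 along x (75 of it under the overhanging ramp) and 140 along y; walls reach 20 above the table, the one under the ramp 70.
There are look-alikes about, which are no part of the job. What is shaped like the coupon but pink, purple or yellow is not meant.

How it is judged:
By the outcome, as a careful person would: the job done as asked, in the order asked, and still so for the second after the job is handed in, with the robot touching nothing.
It also fails if it takes over 32 s, if anything falls off the work surface, if the arm or the gripper's body presses on something with over 40 N, if the wrist force passes 120 N, or if a joint passes its speed limit or range.

ROBOT

A 7-joint arm with a two-finger parallel gripper is mounted at the origin on the work surface. World frame = base frame: x ahead of the robot, y to its left, z up, the work surface at z = 0. Lengths are in m, angles in rad, forces in N, time in s.
With the tool pointing down it reaches from about 0.4 to 0.85 m from the base axis. Payload 6.9 kg.
Tool frame: the origin (TCP) lies midway between the tips of the shut fingers; the grasp point (between the pads) lies behind it (ctrl.pinch_z is the z of the grasp point in the tool frame, in m); z points along the fingers, y is the line along which they close (so a half turn about z gives the same grasp; the last joint's range is limited). The gripper opens to 85 mm and grips with 20 to 120 N. Pads are 22 mm wide; open, the fingers measure 114 mm over their backs; the gripper's body (76 mm by 85 mm) begins 54 mm behind the grasp point. The pads swing forward as they close: fully open they stand 13 mm farther back than shut.
Start: joints at [1.258, 0.507, -0.238, 1.5, 0.126, 1.149, -0.155], TCP at [0.254, -0.571, 0.231] pointing down, gripper open.
Joint ranges: [-3.08, 3.08], [-0.24, 2.05], [-1.43, 1.35], [0, 2.5], [-1.52, 4.66], [0.17, 1.96], [-2.89, 2.89]. Speed limits (rad/s): [2.39, 2.39, 3.14, 3.14, 3.14, 3.14, 3.14].

INTERFACE

Orientations are given as a unit quaternion [w, x, y, z].
In Python, from station import ctrl, get_state, vision, ticket, models gives the robot as it stands. Calls block until the motion is done:
- ctrl.movep(position, orientation): joint-space move of the TCP to a pose.
- ctrl.movel(position, frame=None, max_speed=0.15): straight line of the TCP; frame=None keeps the orientation; max_speed is the mean speed in m/s.
- ctrl.set_joints(angles): joint-space move.
- ctrl.ungrasp() and ctrl.close_gripper(force=None): open the fingers fully, or close them until they stop; force is the grip in N (None keeps the last).
- ctrl.pause(seconds).
- ctrl.ik(position, orientation): joint angles nearest the present ones, or None.
- get_state(): the state.
- vision.grab_frame(name): name is "side" or "top"; returns (picture, depth): 400x640x3 uint8, blue, green, red; 400x640 float32, m along the optical axis (not along the pixel's ray), 0 where there is no reading.
- vision.camera_info(name): a dict with "mtx" (3x3 intrinsics, pixels), "R" (3x3) and "t" (3): a world point X has camera coordinates R X + t. Camera axes: x right, y down, z forward; pixel columns grow to the right and rows downward; lengths in m; the calibration is good to about 2 mm. A picture is of the moment at which its call begins. camera_info takes no time and is no camera call.
A pose or a line that the arm cannot do raises ctrl.Unreachable and nothing moves.
- ticket.close_job(): hands the job in; it is judged then, once.
Trained networks look in the newest picture that a camera, given by its name, has taken for a name from the list of things; names that differ only in an ending like _2 or _b are one class to them, and where a whole thing is asked for, a point or a joint stands for the part that bears it (a point fixed in the world has none). Each returns a list of dicts, best first, with "p" (0 to 1); they miss things now and then, are a little off and sometimes report something else, mostly with a low value. They report only what shows in the picture. A call takes as long as a camera call. They do not tell look-alikes from the thing itself.
- models.recognise(camera, target): "point" ([column, row] in pixels, amid what is visible of it).
- models.masks_of(camera, target): "mask" (400x640 bool, what is visible of it) and "point" ([column, row] in pixels, amid what is visible of it).
The state is a dict: "time": time; "qpos": joint angles; "qd": joint speeds; "tau": joint torques, N m; "tcp_pos": TCP position; "eef_rot": TCP orientation; "contact_force": force on the tool from outside, world axes, zero at the start; "wrist_torque": the same for the moment, N m; "width": finger opening in m; "gripper_force": force on a finger pad.
Only numpy, scipy, OpenCV 4.12 (cv2) and the standard library are available. Lean on these libraries where they do the work, as an engineer would, in place of code of your own. Each camera call takes 0.05 s, during which the arm holds its last target. There are 200 camera calls.

## Working session

There is one attempt and no reset: what is moved stays moved. The work goes in short steps, each a Python script; the robot and the scene stay as the last script left them, time stands still between calls to the robot, and variables do not carry over. Pictures are saved under pics/ and viewed, at most 10 in all, crops included, and the job is handed in when it is done.

```bash
mkdir -p pics; ls
python3 - <<'E'
from station import ctrl,get_state,vision,models
import cv2,numpy as np
for n in("top","side"):
    p,d=vision.grab_frame(n); cv2.imwrite(f"pics/{n}0.png",p); np.save(f"{n}0.npy",d)
    for t in("coupon","lip","tray"):
        try: print(n,t,[(np.round(r["point"]),round(r["p"],2)) for r in models.recognise(n,t)])
        except Exception as e: print(n,t,e)
    c=vision.camera_info(n); print(np.round(-c["R"].T@c["t"],3),np.round(c["R"][2],2))
print(get_state()["time"],ctrl.pinch_z,get_state()["eef_rot"])
E
```

```text
pics
top coupon [(array([311., 202.]), 0.95), (array([445., 184.]), 0.88), (array([456., 236.]), 0.84), (array([310., 147.]), 0.69), (array([347., 250.]), 0.56)]
top lip [(array([198., 269.]), 0.7)]
top tray [(array([202., 268.]), 0.95)]
[ 0.459 -0.094  0.856] [ 0.25 -0.01 -0.97]
side coupon [(array([263., 232.]), 0.8), (array([412., 186.]), 0.73), (array([366., 174.]), 0.69), (array([317., 248.]), 0.61)]
side lip [(array([309., 343.]), 0.72)]
side tray [(array([310., 340.]), 0.86)]
[0.224 0.612 0.768] [ 0.39 -0.69 -0.61]
0.4 -0.0187 [-1.11008285e-04  9.78156564e-01  2.07869489e-01 -1.96371318e-05]
```

View pics/top0.png

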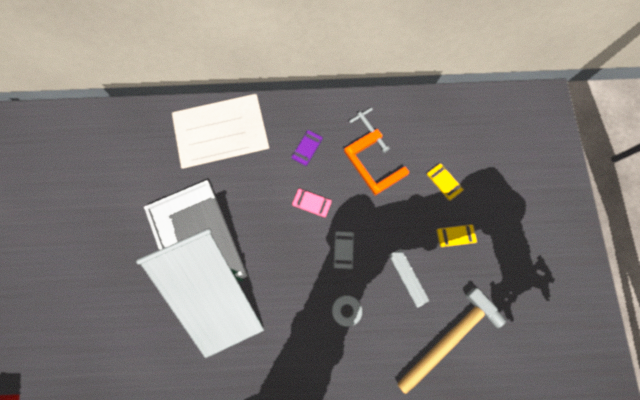

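View pics/side0.png

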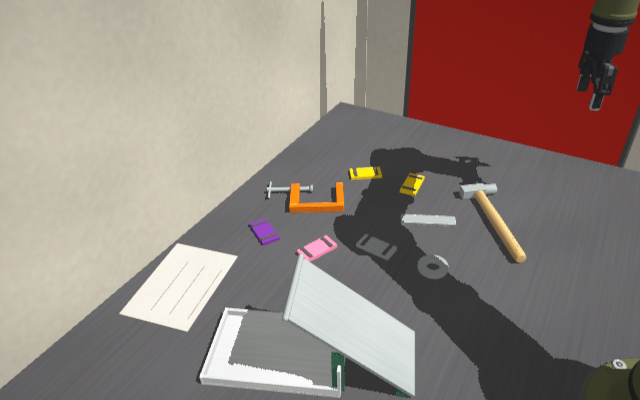

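Candidates in top view: purple (307,147), pink (312,202), yellow (445,181), yellow (457,236), plain bar (410,278), flange (347,310) and the grey plate with two beads (344,250). By description I choose the grey plate. In the side view it is at (376,247). The ramp's top edge runs (140,262)–(210,233) in top view, and the tray is up-left of it.

```bash
cat > h.py <<'E'
import numpy as np,cv2
from station import ctrl,get_state,vision,models
def cloud(n,d):
    c=vision.camera_info(n); K=c["mtx"]; v,u=np.mgrid[:400,:640]
    P=np.stack([(u-K[0,2])/K[0,0]*d,(v-K[1,2])/K[1,1]*d,d],-1)
    W=(P-c["t"])@c["R"]; W[d==0]=np.nan; return W
def proj(n,X):
    c=vision.camera_info(n); p=c["mtx"]@(c["R"]@np.asarray(X)+c["t"]); return p[:2]/p[2]
E
python3 - <<'E'
from h import *
crops=[]
for n,pt,box in(("top",(344,250),(120,170,270,365)),("side",(376,247),(190,240,430,400))):
    W=cloud(n,np.load(f"{n}0.npy"))
    # ramp
    M=np.zeros((400,640),bool); x0,y0,x1,y1=box; M[y0:y1,x0:x1]=1
    P=W[M&(W[...,2]>0.085)&(W[...,2]<0.2)]
    A=np.c_[P[:,:2],np.ones(len(P))]; k=np.ones(len(P),bool)
    for _ in range(8):
        s=np.linalg.lstsq(A[k],P[k,2],rcond=None)[0]; k=abs(A@s-P[:,2])<0.003
    g=-s[:2]; ex=g/np.hypot(*g); ey=np.array([-ex[1],ex[0]])
    Q=P[k]; a=Q[:,:2]@ex; b=Q[:,:2]@ey
    print(n,len(P),k.sum(),"slope",np.degrees(np.arctan(np.hypot(*g))),"yaw",np.degrees(np.arctan2(ex[1],ex[0])))
    bm=(np.percentile(b,.5)+np.percentile(b,99.5))/2
    print(" width",np.ptp(b),np.percentile(b,99.5)-np.percentile(b,.5),"a min",np.percentile(a,[0,.5]),"zmax",Q[:,2].max(),P[:,2].max())
    T=P[P[:,2]>0.174]; print(" top pts",len(T),"b",T[:,:2]@ey@np.ones(len(T))/len(T),"bm",bm,"amean",(T[:,:2]@ex).mean())
    print(" lip est",ex*np.median(T[:,:2]@ex)+ey*bm)
    # coupon
    ms=[r for r in models.masks_of(n,"coupon") if np.hypot(*(np.array(r["point"])-pt))<12]
    for m in ms[:1]:
        C=W[m["mask"]]; C=C[np.isfinite(C[:,0])]; zt=np.median(C[:,2])
        r=cv2.minAreaRect((C[:,:2]*1000).astype(np.float32)); bx=cv2.boxPoints(r)
        e=max((bx[1]-bx[0],bx[2]-bx[1]),key=np.linalg.norm)
        print(" coupon",r,"ztop",zt,"long yaw",np.degrees(np.arctan2(e[1],e[0])),"med",np.median(C,0))
    im=cv2.imread(f"pics/{n}0.png")[pt[1]-40:pt[1]+40,pt[0]-40:pt[0]+40]; crops.append(cv2.resize(im,None,fx=5,fy=5,interpolation=2))
cv2.imwrite("pics/crop.png",cv2.convertScaleAbs(np.hstack(crops),alpha=1.6))
print(get_state()["time"])
E
```

```text
top 5115 4646 slope 40.10288435823737 yaw -157.90955212976192
 width 0.13863534294006707 0.12945167357496717 a min [-0.58561618 -0.58465077] zmax 0.18220218390617116 0.18378946924291814
 top pts 458 b 0.07098911449934352 bm 0.07080827473015214 amean -0.5800353848585339
 lip est [0.56385376 0.15242976]
 coupon ((566.6126098632812, -161.46734619140625), (40.01091384887695, 79.67266845703125), 84.23943328857422) ztop 0.009092726152020577 long yaw -5.7605524 med [ 0.5663196  -0.1610896   0.00909273]
side 5286 4744 slope 39.994787953389036 yaw -157.9229745003062
 width 0.13636656477652936 0.1307485138435984 a min [-0.58451655 -0.58345096] zmax 0.18114239074419586 0.1821994547447111
 top pts 431 b 0.06309505811195056 bm 0.06911177526745536 amean -0.5792692410121303
 lip est [0.56263371 0.15361907]
 coupon ((567.3057861328125, -164.11354064941406), (55.79802703857422, 87.55442810058594), 81.7545166015625) ztop 0.007576405466782841 long yaw -8.245475 med [ 0.56518436 -0.1567968   0.00757641]
0.5
```

View pics/crop.png

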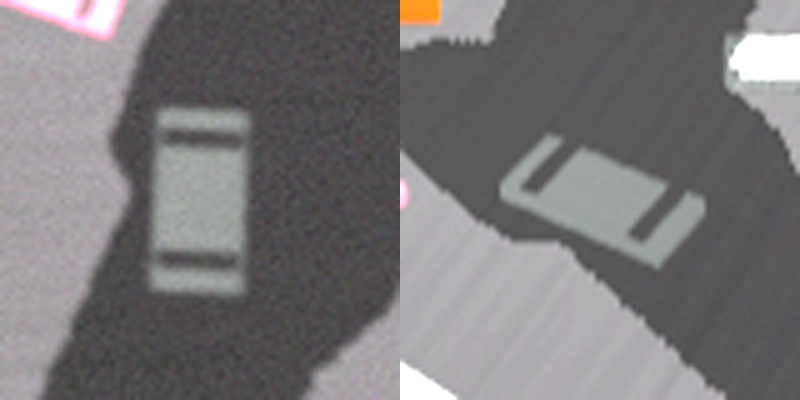

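The crop confirms it: a bare grey plate with two dark beads across it, centred at (344,250) in top view. Pose: (0.566, −0.161), yaw −5.8°. The lip is at (0.563, 0.153), and its +x axis points along −157.9°.

Run:
```python
from h import *
q=lambda deg:[0,np.cos(np.radians(deg)/2),np.sin(np.radians(deg)/2),0]
c=np.array([0.566,-0.161]); r=np.array([0.5633,0.153])-0.024*np.array([-.9266,-.376])
print(ctrl.ik([*c,.001],q(-5.8)),ctrl.ik([*r,.28],q(22.1)))
ctrl.movep([*c,.09],q(-5.8)); ctrl.movel([*c,.001],max_speed=.08)
ctrl.close_gripper(force=50); s=get_state(); print(s["width"],s["gripper_force"],s["tcp_pos"],s["contact_force"])
ctrl.movel([*c,.28],max_speed=.2)
ctrl.movep([*r,.28],q(22.1)); ctrl.movel([*r,.217],max_speed=.1); ctrl.pause(.3)
s=get_state(); print(s["time"],s["width"],s["gripper_force"],s["tcp_pos"],s["eef_rot"],s["contact_force"])
ims=[]
for n in("top","side"):
    p,d=vision.grab_frame(n); np.save(f"{n}1.npy",d); p=p.copy()
    u,v=proj(n,[*r,.225]).astype(int); print(n,u,v)
    ims.append(cv2.resize(p[max(v-65,0):v+65,max(u-65,0):u+65],(400,400),interpolation=2))
cv2.imwrite("pics/held.png",np.hstack(ims))
```

```text
[ 0.33158255  0.71779482 -0.15358312  1.84627355  0.18156985  0.59103062
 -1.6078084 ] [ 0.1959647   0.54555444 -0.87135109  1.46204681  0.42128995  1.32914575
 -1.88929997]
0.03808706834584006 50.129762291908264 [ 0.56613101 -0.16117454  0.00160287] [-0.08107376  0.37430233  5.40065577]
8.0417 0.03788392626894575 50.45210838317871 [0.58569582 0.16212681 0.21749092] [-1.73288069e-05  9.81456038e-01  1.91686933e-01  4.06047174e-04] [-0.03687427  0.37571771 -2.11172553]
top 158 229
side 275 261
```

View pics/held.png

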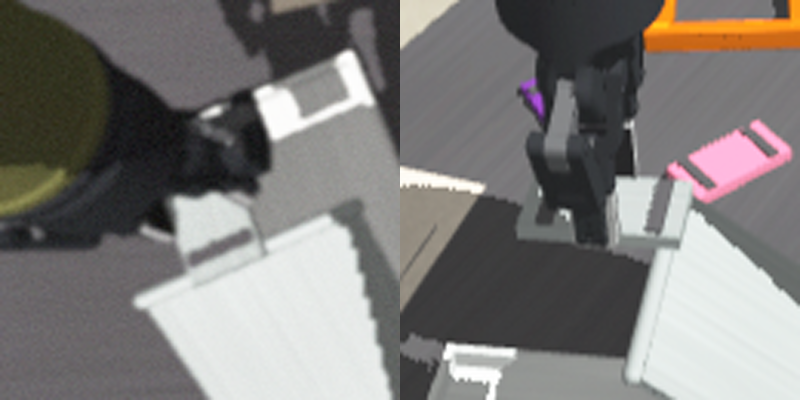

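The plate is held at mid-length, level, across the bar with its inner end over the ramp. In the top crop the inner bead is at (222,248) and the bar at (250,260). I'll check level and offset by depth.

Run:
```python
from h import *
ex=np.array([-.9266,-.376]); ey=np.array([.376,-.9266]); L=np.array([.5633,.153])
for n in("top","side"):
    W=cloud(n,np.load(f"{n}1.npy")).reshape(-1,3); W=W[np.isfinite(W[:,0])]
    a=(W[:,:2]-L)@ex; b=(W[:,:2]-L)@ey
    k=(a>-.09)&(a<.04)&(abs(b)<.024)&(W[:,2]>.205)&(W[:,2]<.235)
    t=k&(W[:,2]>.218)&(W[:,2]<.232)&(abs(b)<.017)&((a>-.01)|(a<-.04))
    print(n,k.sum(),"a",np.percentile(a[k],[1,99])*1e3,"b",np.percentile(b[k],[1,99])*1e3, "fit",np.linalg.lstsq(np.c_[a[t],b[t],a[t]*0+1],W[t,2],rcond=None)[0] if t.sum()>10 else None)
```

```text
top 707 a [-33.54470679  16.01819008] b [-19.63977423  20.4864082 ] fit [-0.04773034  0.00380323  0.22504074]
side 781 a [-62.57898813  17.01545735] b [-22.0279972   20.38152348] fit [ 0.0066002  -0.00714805  0.22396595]
```

Level, spanning −63 to +16.5 mm about the bar, so the middle is about 23 mm out. Releasing.

Run:
```python
from h import *
ctrl.ungrasp(); ctrl.pause(.5)
p=get_state()["tcp_pos"]; ctrl.movel([p[0],p[1],.30],max_speed=.2)
ctrl.movep([.5,-.15,.30],[0,1,0,0]); ctrl.pause(.3)
ims=[]
for n in("top","side"):
    im,d=vision.grab_frame(n); np.save(f"{n}2.npy",d)
    u,v=proj(n,[.598,.167,.02]).astype(int)
    W=cloud(n,d).reshape(-1,3); L=np.array([.598,.167]); a=(W[:,:2]-L)@[-.9266,-.376]; b=(W[:,:2]-L)@[.376,-.9266]
    k=(a>-.105)&(a<.02)&(abs(b)<.06)&(W[:,2]<.03)
    z=W[k,2]; h=k&(W[:,2]>.0105)
    print(n,"z pct",np.percentile(z,[5,50,95,99]).round(4),"raised a,b",np.percentile(a[h],[5,95]),np.percentile(b[h],[5,95]))
    ims.append(cv2.resize(im[v-60:v+60,max(u-60,0):u+60],(400,400),interpolation=2))
cv2.imwrite("pics/after.png",np.hstack(ims)); print(get_state()["time"])
```

```text
top z pct [0.0044 0.0068 0.0159 0.0185] raised a,b [-0.05851978 -0.01641858] [-0.01865523  0.02077461]
side z pct [0.0035 0.006  0.0162 0.0178] raised a,b [-0.02944005  0.01745519] [-0.0197157   0.01777612]
11.3583
```

View pics/after.png

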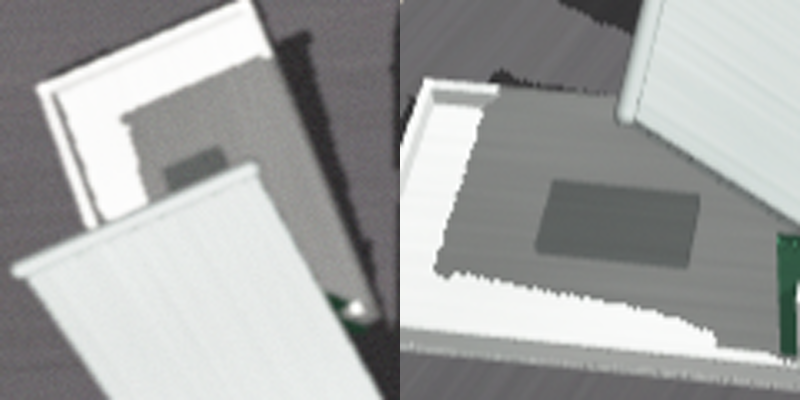

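The plate lies flat in the tray. In the side crop at (620,225) its whole face is plain with no beads showing, and its top is about 16 mm above the table (6 floor + 2 bead + 8 plate), so it is bead side down. The robot is clear.

```bash
python3 -c "
from station import ticket; print(ticket.close_job())"
```

```text
the job is handed in; nothing more can be done
None
```

The plate was flipped over the ramp edge, came to rest flat in the tray bead side down, and the job was handed in after about 11.4 s on the robot's clock.

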